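# Slide a cover plate out over the end of the ledge

## Task

A thin cover plate lies flat on the raised steel ledge, too low to be picked up. Using the fingertips only to push, first push the plate back until its long edge lies flat against the fence along the far side of the ledge while it is still wholly on the ledge, then push it along the fence until about a third of its length (40 mm) sticks out over the end of the ledge beside which the gearbox stands, and leave it there, flat and still against the fence. Do not lift or tip the plate, and leave alone the gearbox and yellow tub beside the ledge and the bearing and small gear behind it.

Things in the scene. Friction and masses are not known exactly. Their poses are not given: they have to be found in the camera images.
- ledge: fixed raised ledge: dark steel slab on two grey feet, 150 mm deep (x, away from the robot), 300 mm long (y, to the left); origin on the bench under its middle. Flat top 50 mm above the origin, near edge at x = -75 mm, open ends at y = -150 and +150 mm. A fence 18 mm high runs along the whole far edge of the top, its face at x = +60 mm. The feet reach 10 mm beyond the near edge, 8 mm high
- plate: loose bare metal plate, 80 (x) by 120 (y) by 6 mm thick, about 0.3 kg, a 7 mm hole near each corner; origin at the centre of its underside. Starts flat on the ledge, 4 to 40 mm short of the fence, turned up to 0.12 rad. Flat against the fence its origin is at x = +20 mm in the ledge frame. Slides with ordinary friction; tips off the end if half of it overhangs
- gearbox: planetary gearbox with a light grey body, black square base and a shaft on top, 77 x 77 x 133 mm, standing loose on the bench about 100 mm beyond one end of the ledge, either end; origin at the centre of its underside
- grease_tub: round yellow tub with lid, 79 mm across, 72 mm high, standing loose on the bench about 100 mm beyond the other end of the ledge; origin at the centre of its underside
- bearing: ball bearing 52 mm across, 12 mm high, lying loose on the bench behind the ledge; origin at the centre of its underside
- gear: small steel gear 33 mm across, 14 mm high, lying loose on the bench behind the ledge; origin at the centre of its underside
Not all that is in view belongs to the job. There is more than one size of the plate; the one meant has the size given above.

How it is judged (in metres and radians):
On the way:
1. the plate's long edge lies against the fence (within 5 mm, 0.05 rad) while the plate is wholly on the ledge (x of plate in the frame of ledge between 0.015 and 0.03 m and y of plate in the frame of ledge between -0.09 and 0.09 m and angle between the y axis of plate and the y axis of ledge, either way round below 0.05 rad), for 0.2 s.
At the end, for the whole second after the job is handed in: 25 to 55 mm of the plate's length overhangs the end of the ledge on the gearbox's side; the plate lies flat on the ledge at rest, its long edge within 6 mm of the fence and square to it within 0.06 rad (((y of gearbox in the frame of ledge above 0 m and y of plate in the frame of ledge between 0.115 and 0.145 m) or (y of gearbox in the frame of ledge below 0 m and y of plate in the frame of ledge between -0.145 and -0.115 m)) and x of plate in the frame of ledge between 0.014 and 0.03 m and z of plate in the frame of ledge between 0.046 and 0.054 m and angle between the y axis of plate and the y axis of ledge, either way round below 0.06 rad and angle between plate's own z axis and vertical below 0.06 rad and linear speed of plate below 0.01 m/s); the robot touches nothing.
It fails at once if the plate is lifted (its centre more than 12 mm off the ledge) or comes off the ledge (not (z of plate in the frame of ledge between 0.038 and 0.062 m)).
It fails at once if the plate is tipped by more than 0.2 rad (angle between plate's own z axis and vertical above 0.2 rad).
It fails at once if the gearbox, tub, bearing or small gear is pushed more than 15 mm (distance of any of gearbox, grease_tub, bearing, gear from where it was at the start of the episode above 0.015 m).
It also fails if it takes over 50 s, if anything falls off the work surface, if the arm or the gripper's body presses on something with over 40 N, if the wrist force passes 120 N, or if a joint passes its speed limit or range.

## Robot

A 6-joint arm with a two-finger parallel gripper is mounted at the origin on the work surface; the furniture and walls round the work are solid. World frame = base frame: x ahead of the robot, y to its left, z up, the work surface at z = 0. Lengths are in mm, angles in rad, forces in N, time in s.
With the tool pointing down it reaches from about 300 to 775 mm from the base axis. Payload 14.6 kg.
Tool frame: the origin (TCP) lies where the fingers leave the gripper's body, on its centre line; the fingertips stand 73 mm ahead of it and the grasp point (between the pads) lies 54 mm ahead of it (env.pinch_z is the distance from the TCP to the grasp point, in mm); z points along the fingers, y is the line along which they close (so a half turn about z gives the same grasp; the last joint's range is limited). The gripper opens to 85 mm and grips with 20 to 120 N. Pads are 22 mm wide; open, the fingers measure 114 mm over their backs; the gripper's body (76 mm by 85 mm) begins 54 mm behind the grasp point. The pads swing forward as they close: fully open they stand 13 mm farther back than shut.
Start: joints at [1.188, 0.3, 1.521, -0, 1.321, -0.067], TCP at [170.815, 522.793, 303.881] pointing down, gripper open.
Joint ranges: [-3.03, 3.03], [-0.79, 2.21], [0.23, 2.52], [-1.04, 4.18], [0, 3.07], [-2.55, 2.55]. Speed limits (rad/s): [2.22, 2.22, 2.57, 3.14, 3.14, 3.14].

## Interface

Orientations are given as a unit quaternion [x, y, z, w].
In Python, from plant import env, snapshot, calibration, job gives the robot as it stands.
- The arm moves only by the tool move_arm, never from a script. Its argument "steps" is a list of rows, each an object with "offset": the shift along the tool's x, y, z in m, a list of three; "twist": the turn about the tool's z in rad. A call has 1 to 20 rows; each row shifts and turns the commanded pose from where the row before left it, along the tool's axes as they then stand; what a row does not reach is not made up. A row lasts 1/12 s, in which the tool goes at most 41.7 mm and 7.16 degrees, less where a joint would pass 70% of its speed; a pose out of reach is approached as far as the arm can. A call with a gripper value outside its range is refused whole. "grip" is the finger opening in m, from 0 to 0.0854, set as the call begins (left out, the last holds). The fingers move at their own pace and stop on an object; "force" is the grip in N (left out, the last holds). Time passes only in rows, so rows that do not move let the fingers close. It gives the time, the measured TCP pose, the force, the opening and the grip force at its end, in the units of the state.
- env.get_obs(): the state, without advancing time (a new reading comes with each control period).
- snapshot(name): name is "scene" or "top" or "wrist"; returns the picture (480x640x3 uint8, blue, green, red); there is no depth.
- calibration(name): a dict with "mtx" (3x3 intrinsics, pixels), "D" ([k1, k2, p1, p2, k3] as OpenCV has them; the pictures are not rectified), "rvec" (rotation vector, rad) and "tvec" (3), from world to camera coordinates, as OpenCV has them. Camera axes: x right, y down, z forward; pixel columns grow to the right and rows downward; lengths in mm; the calibration is good to about 2 mm. A picture is of the moment at which its call begins: read the wrist's pose just before it. calibration takes no time and is no camera call; for the wrist camera it gives the pose at the moment of the call.
- job.sign_off(): hands the job in; it is judged then, once.
The state is a dict: "time": time; "qpos": joint angles; "qd": joint speeds; "tau": joint torques, N m; "position": TCP position; "eef_rot": TCP orientation; "force": force on the tool from outside, world axes, zero at the start; "torque": the same for the moment, N m; "finger_gap": finger opening in mm; "finger_force": force on a finger pad.
Only numpy, scipy, OpenCV 4.12 (cv2) and the standard library are available. Lean on these libraries where they do the work, as an engineer would, in place of code of your own. Each camera call takes 0.05 s, during which the arm holds its last target. There are 200 camera calls.

## Working session

There is one attempt and no reset: what is moved stays moved. The work goes in short steps, Python scripts to look and compute and a tool call to move; the robot and the scene stay as the last step left them, time stands still between calls to the robot, and variables do not carry over. Pictures are saved under pics/ and viewed, at most 10 in all, crops included, and the job is handed in when it is done.

Besides the shell and the picture viewer there is one more tool, called after "Request:" as name([rows], argument=value, ...), one row to a line, values as JSON. move_arm: Moves the arm, as the interface text tells. Its arguments: {"type":"object","properties":{"steps":{"type":"array","items":{"type":"object","properties":{"offset":{"type":"array","items":{"type":"number"}},"twist":{"type":"number"}}}},"grip":{"type":"number"},"force":{"type":"number"}},"required":["steps"]}

```bash
ls; mkdir -p pics
python3 - <<'E'
from plant import env,snapshot,calibration
import cv2,numpy as np
for n in("scene","top"):
    cv2.imwrite(f"pics/{n}0.png",snapshot(n)); c=calibration(n); print(n,c)
print(env.get_obs())
E
```

```text
pics
scene {'mtx': array([[451.50668701,   0.        , 323.45612213],
       [  0.        , 451.50668701, 242.45671712],
       [  0.        ,   0.        ,   1.        ]]), 'D': array([0.01696574, 0.        , 0.        , 0.        , 0.        ]), 'rvec': array([ 2.40062902, -0.67710757,  0.21378801]), 'tvec': array([-472.34863054,  305.07243031,  704.59830569])}
top {'mtx': array([[448.57249096,   0.        , 323.39572549],
       [  0.        , 448.57249096, 234.78467339],
       [  0.        ,   0.        ,   1.        ]]), 'D': array([-0.04665437,  0.        ,  0.        ,  0.        ,  0.        ]), 'rvec': array([ 2.15142443, -2.21085887,  0.09189164]), 'tvec': array([  56.72567672,  566.12895687, 1004.49301409])}
{'time': 0.1, 'qpos': array([ 1.18840011e+00,  3.00406970e-01,  1.52150421e+00,  5.88489765e-07,
        1.32073948e+00, -6.65716383e-02]), 'qd': array([-0.00120773, -0.00086874, -0.00142827, -0.00014387,  0.00153746,
        0.00223738]), 'tau': array([ 1.12934391e-03, -5.44375169e+01, -3.62366903e+01, -7.34758260e-05,
        3.11105163e-03, -3.94859705e-05]), 'position': array([170.76700645, 522.67432341, 303.38897959]), 'eef_rot': array([ 1.57256865e-01,  9.87557593e-01, -5.15669946e-04, -1.18036510e-04]), 'force': array([0.28511053, 0.77349473, 0.13756127]), 'torque': array([ 0.03029067, -0.0086285 , -0.06873633]), 'finger_force': 0.0, 'finger_gap': 85.84563089227629}
```

View pics/top0.png

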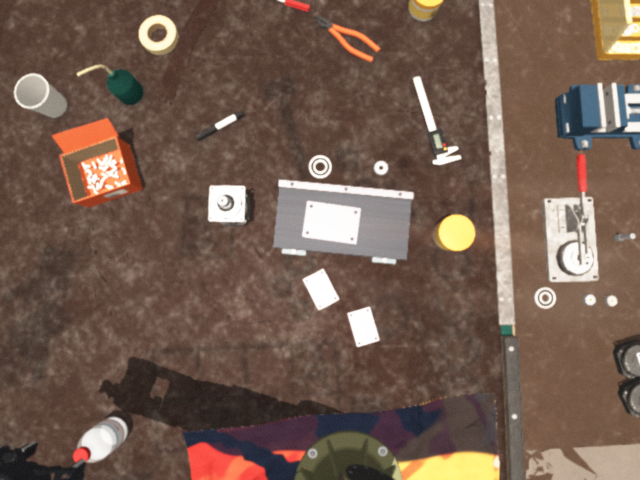

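View pics/scene0.png

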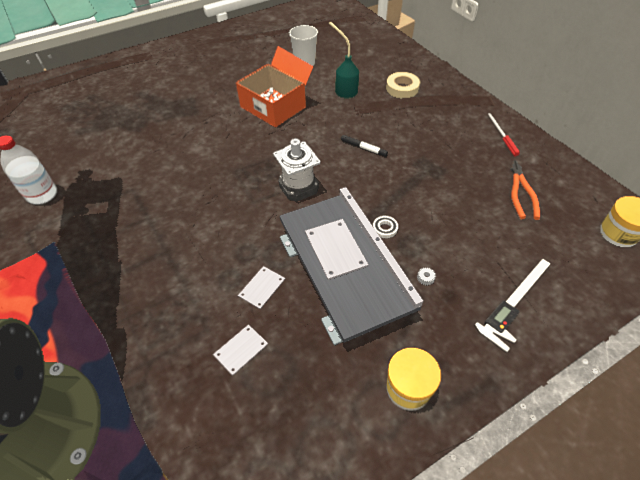

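Top view: the candidates are the plate on the ledge at (332,223), and two smaller plates on the bench at (321,289) and (364,327). I choose the one on the ledge. The gearbox is at (228,203), the +y side; the tub is at (455,233).

Run:
```python
import cv2
im=cv2.imread("pics/top0.png")[170:275,265:425]
cv2.imwrite("pics/crop0.png",cv2.resize(im,None,fx=5,fy=5,interpolation=cv2.INTER_CUBIC))
```

```text
(no output)
```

View pics/crop0.png

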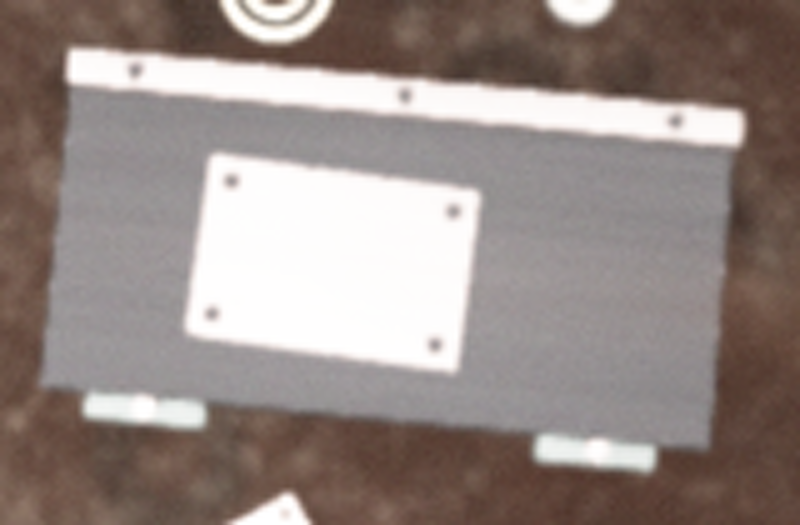

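The crop shows the ledge (fence along the top edge) with the four-hole plate on it; the plate's corners in the crop are (210,153), (480,190), (458,372), (186,332).

```bash
cat > h.py <<'E'
import cv2,numpy as np
from plant import env,snapshot,calibration,job
def w(n,px,z,c=None):
    c=c or calibration(n); R=cv2.Rodrigues(np.array(c["rvec"]))[0]
    u=cv2.undistortPoints(np.array(px,float).reshape(-1,1,2),c["mtx"],c["D"]).reshape(-1,2)
    d=np.c_[u,np.ones(len(u))]@R; o=-R.T@np.array(c["tvec"])
    return o+d*((z-o[2])/d[:,2])[:,None]
E
python3 - <<'E'
from h import *
np.set_printoptions(precision=1,suppress=True)
f=lambda p:np.array(p)/5+[265-.4,170-.4]
P=w("top",f([(210,153),(480,190),(458,372),(186,332)]),56);F=w("top",f([(68,48),(745,108),(742,147),(68,85)]),68);L=w("top",f([(42,387),(710,450)]),50)
G=w("top",[(228,203)],100);T=w("top",[(455,232)],72)
print(P,F,L,G,T,w("top",[(320,167)],12),w("top",[(381,168)],14))
ang=lambda a,b:np.arctan2(*(b-a)[[1,0]])
for a in [(P[1],P[0]),(P[2],P[3]),(F[1],F[0]),(F[2],F[3]),(L[1],L[0])]: print(np.linalg.norm(a[1]-a[0]),ang(*a)-np.pi/2)
th=ang(F[1],F[0])-np.pi/2; th=(th+ang(L[1],L[0])-np.pi/2)/2
ex=np.array([np.cos(th),np.sin(th)]);ey=np.array([-ex[1],ex[0]])
C=L[:,:2].mean(0)+75*ex; C2=F[:2,:2].mean(0)-75*ex;print("th",th,C,C2)
O=(C+C2)/2
for q in(P,P.mean(0)[None],G,T,F,L): print(np.c_[(q[:,:2]-O)@ex,(q[:,:2]-O)@ey])
E
```

```text
[[643.2  76.8  56. ]
 [623.3 -43.1  56. ]
 [542.3 -30.6  56. ]
 [563.4  89.3  56. ]] [[ 690.   138.1   68. ]
 [ 655.1 -160.8   68. ]
 [ 637.7 -158.6   68. ]
 [ 673.4  138.4   68. ]] [[ 541.   154.3   50. ]
 [ 504.9 -142.1   50. ]] [[634.8 243.3 100. ]] [[ 561.8 -247.1   72. ]] [[728.1  44.8  12. ]] [[721.5 -98.   14. ]]
121.54600865904288 -0.16438276729124057
121.78265341535074 -0.17357921916053742
300.91205224825256 -0.11603990764907435
299.1957289506798 -0.1193811788482868
298.6073747483787 -0.12143975135591623
th -0.11873982950249529 [597.4  -2.8] [598.1  -2.4]
[[ 35.7  84.2]
 [ 30.2 -37.2]
 [-51.7 -34.4]
 [-45.   87.2]]
[[-7.7 25. ]]
[[  7.6 248.6]]
[[  -6.8 -247. ]]
[[  74.9  150.7]
 [  75.7 -150.2]
 [  58.2 -150.2]
 [  58.4  149. ]]
[[ -74.9  149.1]
 [ -75.7 -149.5]]
```

Request:
move_arm([
  {"offset": [0, 0, 0], "twist": -0.1},
  {"offset": [0, 0, 0], "twist": -0.097},
])

```text
time: 0.27
position: [170.8, 522.7, 303.5]
eef_rot: [0.057, 0.998, -0.0, -0.0]
force: [-0.3, 1.1, 0.7]
finger_gap: 85.2
finger_force: 0.0
```

Request:
move_arm([
  {"offset": [-0.021, -0.022, 0], "twist": 0},
  {"offset": [-0.021, -0.022, 0], "twist": 0},
  {"offset": [-0.021, -0.022, 0], "twist": 0},
  {"offset": [-0.021, -0.022, 0], "twist": 0},
  {"offset": [-0.021, -0.022, 0], "twist": 0},
  {"offset": [-0.021, -0.022, 0], "twist": 0},
  {"offset": [-0.021, -0.022, 0], "twist": 0},
  {"offset": [-0.021, -0.022, 0], "twist": 0},
  {"offset": [-0.021, -0.022, 0], "twist": 0},
  {"offset": [-0.021, -0.022, 0], "twist": 0},
  {"offset": [-0.021, -0.022, 0], "twist": 0},
  {"offset": [-0.021, -0.022, 0], "twist": 0},
  {"offset": [-0.021, -0.022, 0], "twist": 0},
  {"offset": [-0.021, -0.022, 0], "twist": 0},
  {"offset": [-0.021, -0.022, 0], "twist": 0},
  {"offset": [-0.021, -0.022, 0], "twist": 0},
  {"offset": [-0.021, -0.022, 0], "twist": 0},
  {"offset": [-0.021, -0.022, 0], "twist": 0},
  {"offset": [-0.021, -0.022, 0], "twist": 0},
  {"offset": [0, 0, 0], "twist": 0},
])

```text
time: 1.93
position: [519.3, 57.0, 303.2]
eef_rot: [0.061, 0.998, -0.0, -0.0]
force: [-0.2, -0.2, -0.0]
finger_gap: 85.4
finger_force: 0.0
```

```bash
cat >> h.py <<'E'
from scipy.spatial.transform import Rotation
TH=-0.119;O=np.array([597.7,-2.6]);EX=np.array([np.cos(TH),np.sin(TH)]);EY=np.array([-EX[1],EX[0]])
def led(p): p=np.atleast_2d(p)[:,:2]-O; return np.c_[p@EX,p@EY]
def state(tx=None,ty=None,tz=None):
    o=env.get_obs(); R=Rotation.from_quat(o["eef_rot"]).as_matrix(); p=o["position"]; l=led(p)[0]
    print("t",o["time"],"ledge xy",l.round(1),"z",p[2].round(1),"toolx ang rel ledge",(np.arctan2(R[1,0],R[0,0])-TH).round(3),"F",o["force"].round(1),"gap",round(o["finger_gap"],1))
    if tx is not None: print("tool off mm",(R.T@(np.r_[O+tx*EX+ty*EY,tz]-p)).round(1))
E
python3 - <<'E'
from h import *
state(-64,25,128)
c=calibration("wrist");cv2.imwrite("pics/w0.png",snapshot("wrist"));import pickle;pickle.dump(c,open("w0.pkl","wb"))
E
```

```text
t 1.9333 ledge xy [-84.9  49.9] z 303.2 toolx ang rel ledge 3.139 F [-0.2 -0.2 -0. ] gap 85.4
tool off mm [-21.  -24.7 175.3]
```

View pics/w0.png

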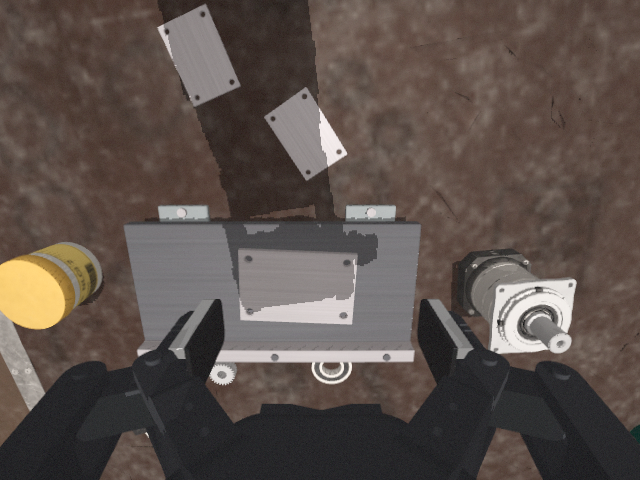

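The wrist view shows the ledge's near corners at (125,224) and (420,224), and the plate's corners at (239,249), (357,254), (353,324), (238,319).

Run:
```python
from h import *
import pickle
np.set_printoptions(precision=1,suppress=True)
c=pickle.load(open("w0.pkl","rb"))
print(led(w("",[(125,224),(420,224)],50,c)),led(w("",[(239,249),(357,254.5),(353,324),(238,319)],56,c)),led(w("",[(138,350),(414,350)],68,c)))
```

```text
[[ -75.1 -145.6]
 [ -74.2  148.5]] [[-50.5 -31.1]
 [-44.5  86.3]
 [ 34.9  84.5]
 [ 28.8 -38.4]] [[  60.1 -146.4]
 [  59.5  149. ]]
```

Request:
move_arm([
  {"offset": [-0.007, -0.0083, 0.02]},
  {"offset": [-0.007, -0.0083, 0.025]},
  {"offset": [-0.007, -0.0083, 0.03]},
  {"offset": [0, 0, 0.03]},
  {"offset": [0, 0, 0.03]},
  {"offset": [0, 0, 0.02]},
  {"offset": [0, 0, 0.01]},
  {"offset": [0, 0, 0]},
  {"offset": [0, 0, 0]},
])

```text
invalid input
```

Run:
```python
from h import *
state(-64,25,128)
```

```text
t 1.9833 ledge xy [-86.2  51.4] z 303.2 toolx ang rel ledge 3.139 F [-0.   1.  -0.2] gap 85.3
tool off mm [-22.4 -26.3 175.2]
```

Twist must be given in each row.

Request:
move_arm([
  {"offset": [-0.007, -0.0083, 0.02], "twist": 0},
  {"offset": [-0.007, -0.0083, 0.025], "twist": 0},
  {"offset": [-0.007, -0.0083, 0.03], "twist": 0},
  {"offset": [0, 0, 0.03], "twist": 0},
  {"offset": [0, 0, 0.03], "twist": 0},
  {"offset": [0, 0, 0.02], "twist": 0},
  {"offset": [0, 0, 0.01], "twist": 0},
  {"offset": [0, 0, 0], "twist": 0},
  {"offset": [0, 0, 0], "twist": 0},
])

```text
time: 2.73
position: [535.5, 33.7, 139.6]
eef_rot: [0.059, 0.998, 0.0, 0.0]
force: [0.4, 0.4, 0.6]
finger_gap: 85.2
finger_force: 0.0
```

Run:
```python
from h import *
state(-64,25,128)
```

```text
t 2.7333 ledge xy [-66.1  28.6] z 139.6 toolx ang rel ledge 3.142 F [0.4 0.4 0.6] gap 85.2
tool off mm [-2.1 -3.7 11.6]
```

Request:
move_arm([
  {"offset": [-0.001, -0.003, 0.003], "twist": 0},
  {"offset": [0, 0, 0.003], "twist": 0},
  {"offset": [0, 0, 0.003], "twist": 0},
  {"offset": [0, 0, 0], "twist": 0},
  {"offset": [0, 0, 0], "twist": 0},
], grip=0.06)

```text
time: 3.15
position: [536.0, 30.1, 130.0]
eef_rot: [0.059, 0.998, 0.0, 0.0]
force: [-0.3, -0.6, 0.2]
finger_gap: 60.0
finger_force: 0.0
```

Request:
move_arm([
  {"offset": [0, 0, 0.002], "twist": 0},
  {"offset": [0, 0, 0.002], "twist": 0},
  {"offset": [0, 0, 0], "twist": 0},
  {"offset": [0, 0, 0], "twist": 0},
])

```text
time: 3.48
position: [535.9, 30.1, 125.8]
eef_rot: [0.059, 0.998, -0.0, -0.0]
force: [-0.0, -0.0, 0.1]
finger_gap: 60.0
finger_force: 0.0
```

Request:
move_arm([
  {"offset": [0, 0, 0.001], "twist": 0},
  {"offset": [0, 0, 0.001], "twist": 0},
  {"offset": [0, 0, 0], "twist": 0},
  {"offset": [0, 0, 0], "twist": 0},
])

```text
time: 3.82
position: [536.0, 30.1, 123.8]
eef_rot: [0.059, 0.998, -0.0, -0.0]
force: [-0.5, -0.7, 0.4]
finger_gap: 59.5
finger_force: 0.0
```

Request:
move_arm([
  {"offset": [0, 0, 0.001], "twist": 0},
  {"offset": [0, 0, 0.001], "twist": 0},
  {"offset": [0, 0, 0], "twist": 0},
  {"offset": [0, 0, 0], "twist": 0},
])

```text
time: 4.15
position: [536.0, 30.1, 121.8]
eef_rot: [0.059, 0.998, -0.0, -0.0]
force: [0.4, 0.3, -0.2]
finger_gap: 59.8
finger_force: 0.0
```

Run:
```python
from h import *
state()
cv2.imwrite("pics/w1.png",snapshot("wrist"))
```

```text
t 4.15 ledge xy [-65.2  25.2] z 121.8 toolx ang rel ledge 3.142 F [ 0.4  0.3 -0.2] gap 59.8
```

View pics/w1.png

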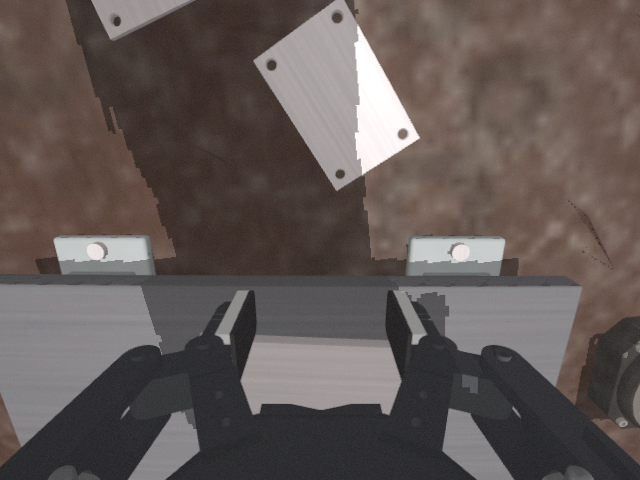

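The wrist view shows the fingertips, around (240,295) and (400,295), above the free strip in front of the plate, whose near edge is at row 337. No contact yet, so I carry on down in small steps.

Request:
move_arm([
  {"offset": [0, 0, 0.001], "twist": 0},
  {"offset": [0, 0, 0.001], "twist": 0},
  {"offset": [0, 0, 0], "twist": 0},
  {"offset": [0, 0, 0], "twist": 0},
])

```text
time: 4.53
position: [536.0, 30.2, 119.8]
eef_rot: [0.059, 0.998, 0.0, -0.0]
force: [-0.2, -0.6, 0.8]
finger_gap: 59.8
finger_force: 0.0
```

Request:
move_arm([
  {"offset": [0, 0, 0.001], "twist": 0},
  {"offset": [0, 0, 0.001], "twist": 0},
  {"offset": [0, 0, 0], "twist": 0},
  {"offset": [0, 0, 0], "twist": 0},
])

```text
time: 4.87
position: [536.0, 30.1, 117.8]
eef_rot: [0.059, 0.998, 0.0, -0.0]
force: [0.2, 0.7, -0.7]
finger_gap: 60.0
finger_force: 0.0
```

Request:
move_arm([
  {"offset": [0, 0, 0.001], "twist": 0},
  {"offset": [0, 0, 0], "twist": 0},
  {"offset": [0, 0, 0], "twist": 0},
])

```text
time: 5.12
position: [536.1, 30.1, 117.6]
eef_rot: [0.059, 0.998, 0.0, 0.0]
force: [-3.9, 0.9, 9.3]
finger_gap: 59.9
finger_force: 4.6
```

Contact was at z ≈ 117.7. I raise 3 mm and push toward the fence.

Request:
move_arm([
  {"offset": [0, 0, -0.003], "twist": 0},
  {"offset": [-0.004, 0, 0], "twist": 0},
  {"offset": [-0.004, 0, 0], "twist": 0},
  {"offset": [-0.004, 0, 0], "twist": 0},
  {"offset": [-0.003, 0, 0], "twist": 0},
  {"offset": [-0.003, 0, 0], "twist": 0},
  {"offset": [-0.003, 0, 0], "twist": 0},
  {"offset": [-0.003, 0, 0], "twist": 0},
  {"offset": [0, 0, 0], "twist": 0},
])

```text
time: 5.87
position: [560.4, 27.2, 119.8]
eef_rot: [0.059, 0.998, -0.0, 0.0]
force: [0.5, 0.4, 0.2]
finger_gap: 60.1
finger_force: 0.0
```

Run:
```python
from h import *
state(-31,25,119.8)
```

```text
t 5.8667 ledge xy [-40.6  25.2] z 119.8 toolx ang rel ledge 3.142 F [0.5 0.4 0.2] gap 60.1
tool off mm [-9.6 -0.2  0. ]
```

Request:
move_arm([
  {"offset": [-0.002, 0, 0], "twist": 0},
  {"offset": [-0.002, 0, 0], "twist": 0},
  {"offset": [-0.002, 0, 0], "twist": 0},
])

```text
time: 6.12
position: [565.9, 26.6, 119.8]
eef_rot: [0.059, 0.998, -0.0, -0.0]
force: [-0.8, 0.4, -0.6]
finger_gap: 60.2
finger_force: 0.5
```

Run:
```python
from h import *
state()
cv2.imwrite("pics/t1.png",cv2.resize(snapshot("scene")[170:350,260:450],None,fx=3,fy=3))
```

```text
t 6.1167 ledge xy [-35.1  25.2] z 119.8 toolx ang rel ledge 3.142 F [-0.8  0.4 -0.6] gap 60.2
```

View pics/t1.png

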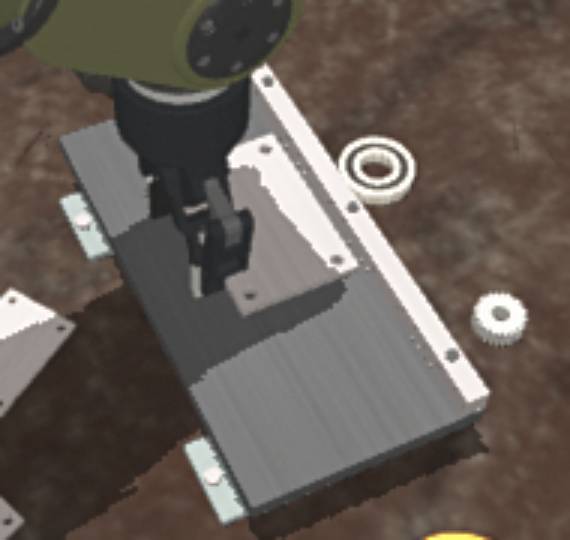

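The plate, with its far right corner at (357,265) in the crop, is square to the fence and nearly there; the fingertip at (205,290) pushes its near edge. I creep on until the force rises.

Request:
move_arm([
  {"offset": [-0.001, 0, 0], "twist": 0},
  {"offset": [-0.001, 0, 0], "twist": 0},
  {"offset": [-0.001, 0, 0], "twist": 0},
  {"offset": [-0.001, 0, 0], "twist": 0},
])

```text
time: 6.5
position: [569.8, 26.1, 119.9]
eef_rot: [0.059, 0.998, 0.0, -0.0]
force: [-1.2, 0.2, -0.9]
finger_gap: 60.2
finger_force: 0.6
```

Request:
move_arm([
  {"offset": [-0.001, 0, 0], "twist": 0},
  {"offset": [-0.001, 0, 0], "twist": 0},
])

```text
time: 6.67
position: [571.5, 26.0, 119.8]
eef_rot: [0.059, 0.998, 0.0, -0.001]
force: [-10.4, 1.9, 3.5]
finger_gap: 60.0
finger_force: 5.1
```

Against the fence. I press briefly, back off and rise.

Request:
move_arm([
  {"offset": [-0.0005, 0, 0], "twist": 0},
  {"offset": [0, 0, 0], "twist": 0},
  {"offset": [0, 0, 0], "twist": 0},
  {"offset": [0, 0, 0], "twist": 0},
])

```text
time: 7.0
position: [571.5, 26.0, 119.7]
eef_rot: [0.059, 0.998, 0.0, -0.001]
force: [-9.4, 1.9, 3.8]
finger_gap: 59.8
finger_force: 4.7
```

Request:
move_arm([
  {"offset": [0.003, 0, 0], "twist": 0},
  {"offset": [0.005, 0, 0], "twist": 0},
  {"offset": [0.01, 0, 0], "twist": 0},
  {"offset": [0, 0, 0], "twist": 0},
  {"offset": [0, 0, -0.02], "twist": 0},
  {"offset": [0, 0, -0.03], "twist": 0},
  {"offset": [0, 0, -0.03], "twist": 0},
  {"offset": [0, 0, -0.03], "twist": 0},
  {"offset": [0, 0, -0.03], "twist": 0},
  {"offset": [0, 0, -0.03], "twist": 0},
  {"offset": [0, 0, -0.01], "twist": 0},
  {"offset": [0, 0, 0], "twist": 0},
  {"offset": [0, 0, 0], "twist": 0},
])

```text
time: 8.08
position: [554.3, 27.9, 299.3]
eef_rot: [0.059, 0.998, -0.0, 0.0]
force: [0.3, -0.0, -1.2]
finger_gap: 59.7
finger_force: 0.0
```

Run:
```python
from h import *
import pickle
state(20,-62,135)
c=calibration("wrist");cv2.imwrite("pics/w2.png",snapshot("wrist"));pickle.dump(c,open("w2.pkl","wb"))
```

```text
t 8.0833 ledge xy [-46.7  25.2] z 299.3 toolx ang rel ledge 3.142 F [ 0.3 -0.  -1.2] gap 59.7
tool off mm [-66.7 -87.2 164.3]
```

View pics/w2.png

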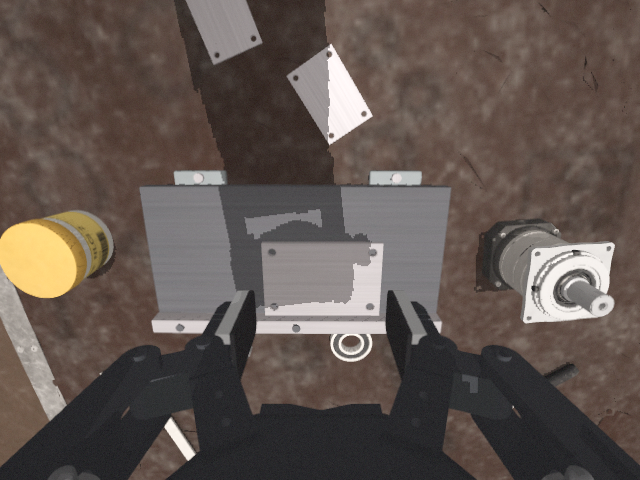

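The plate lies flush against the fence: near corners (262,243) and (383,243), fence edge at row 317. I turn a quarter and go to the plate's −y end.

Request:
move_arm([
  {"offset": [0, 0, 0], "twist": 0.121},
  {"offset": [0, 0, 0], "twist": 0.121},
  {"offset": [0, 0, 0], "twist": 0.121},
  {"offset": [0, 0, 0], "twist": 0.121},
  {"offset": [0, 0, 0], "twist": 0.121},
  {"offset": [0, 0, 0], "twist": 0.121},
  {"offset": [0, 0, 0], "twist": 0.121},
  {"offset": [0, 0, 0], "twist": 0.121},
  {"offset": [0, 0, 0], "twist": 0.121},
  {"offset": [0, 0, 0], "twist": 0.121},
  {"offset": [0, 0, 0], "twist": 0.121},
  {"offset": [0, 0, 0], "twist": 0.121},
  {"offset": [0, 0, 0], "twist": 0.119},
  {"offset": [-0.028, 0.021, 0], "twist": 0},
  {"offset": [-0.028, 0.021, 0], "twist": 0},
  {"offset": [-0.028, 0.021, 0], "twist": 0},
  {"offset": [0, 0, 0], "twist": 0},
  {"offset": [0, 0, 0], "twist": 0},
], grip=0.03)

```text
time: 9.63
position: [607.0, -64.3, 297.2]
eef_rot: [0.749, 0.663, -0.001, -0.001]
force: [-0.0, -0.5, -0.5]
finger_gap: 29.8
finger_force: 0.0
```

Run:
```python
from h import *
import pickle
np.set_printoptions(precision=1,suppress=True)
c=pickle.load(open("w2.pkl","rb"))
print(led(w("",[(140,186),(450,186)],50,c)),led(w("",[(262,243),(383,243),(263,317)],56,c)))
state(17,-60,130)
```

```text
[[ -74.7 -146.4]
 [ -74.6  148.1]] [[-19.6 -31.6]
 [-19.7  86.4]
 [ 62.4 -34.9]]
t 9.6333 ledge xy [ 16.6 -60.1] z 297.2 toolx ang rel ledge 1.569 F [-0.  -0.5 -0.5] gap 29.8
tool off mm [  0.1   1.1 167.2]
```

Request:
move_arm([
  {"offset": [0, 0, 0.02], "twist": 0},
  {"offset": [0, 0, 0.03], "twist": 0},
  {"offset": [0, 0, 0.03], "twist": 0},
  {"offset": [0, 0, 0.03], "twist": 0},
  {"offset": [0, 0, 0.03], "twist": 0},
  {"offset": [0, 0, 0.02], "twist": 0},
  {"offset": [0, 0, 0.01], "twist": 0},
  {"offset": [0, 0, 0], "twist": 0},
  {"offset": [0, 0, 0], "twist": 0},
])

```text
time: 10.38
position: [606.9, -62.4, 130.2]
eef_rot: [0.748, 0.664, -0.0, -0.0]
force: [-0.1, -0.8, 0.2]
finger_gap: 30.3
finger_force: 0.0
```

Request:
move_arm([
  {"offset": [0, 0, 0.002], "twist": 0},
  {"offset": [0, 0, 0.001], "twist": 0},
  {"offset": [0, 0, 0], "twist": 0},
  {"offset": [0, 0, 0], "twist": 0},
])

```text
time: 10.72
position: [607.1, -62.9, 127.5]
eef_rot: [0.748, 0.664, 0.0, 0.0]
force: [-0.4, -0.2, 0.0]
finger_gap: 29.7
finger_force: 0.0
```

Request:
move_arm([
  {"offset": [0, 0, 0.001], "twist": 0},
  {"offset": [0, 0, 0.001], "twist": 0},
  {"offset": [0, 0, 0], "twist": 0},
  {"offset": [0, 0, 0], "twist": 0},
])

```text
time: 11.05
position: [606.9, -63.0, 124.8]
eef_rot: [0.748, 0.664, -0.0, -0.0]
force: [-1.3, -0.3, -0.0]
finger_gap: 30.2
finger_force: 0.0
```

Request:
move_arm([
  {"offset": [0, 0, 0.001], "twist": 0},
  {"offset": [0, 0, 0.001], "twist": 0},
  {"offset": [0, 0, 0], "twist": 0},
  {"offset": [0, 0, 0], "twist": 0},
])

```text
time: 11.38
position: [606.9, -62.9, 122.8]
eef_rot: [0.748, 0.664, -0.0, -0.0]
force: [-0.1, 0.6, 0.4]
finger_gap: 30.0
finger_force: 0.0
```

Request:
move_arm([
  {"offset": [0, 0, 0.001], "twist": 0},
  {"offset": [0, 0, 0], "twist": 0},
  {"offset": [0, 0, 0], "twist": 0},
])

```text
time: 11.63
position: [607.1, -63.0, 122.2]
eef_rot: [0.748, 0.664, 0.0, 0.0]
force: [-0.6, 0.6, 4.6]
finger_gap: 30.1
finger_force: 2.3
```

Request:
move_arm([
  {"offset": [0, 0, 0.001], "twist": 0},
  {"offset": [0, 0, 0], "twist": 0},
  {"offset": [0, 0, 0], "twist": 0},
])

```text
time: 11.88
position: [607.1, -62.9, 122.2]
eef_rot: [0.748, 0.664, 0.0, 0.0]
force: [-7.4, -0.0, 14.7]
finger_gap: 30.0
finger_force: 7.5
```

Request:
move_arm([
  {"offset": [0, 0, -0.0035], "twist": 0},
  {"offset": [0.004, 0, 0], "twist": 0},
  {"offset": [0.004, 0, 0], "twist": 0},
  {"offset": [0.004, 0, 0], "twist": 0},
  {"offset": [0.004, 0, 0], "twist": 0},
  {"offset": [0.004, 0, 0], "twist": 0},
  {"offset": [0.004, 0, 0], "twist": 0},
  {"offset": [0.004, 0, 0], "twist": 0},
  {"offset": [0.004, 0, 0], "twist": 0},
  {"offset": [0.004, 0, 0], "twist": 0},
  {"offset": [0.004, 0, 0], "twist": 0},
  {"offset": [0.004, 0, 0], "twist": 0},
  {"offset": [0.004, 0, 0], "twist": 0},
  {"offset": [0.004, 0, 0], "twist": 0},
  {"offset": [0.004, 0, 0], "twist": 0},
  {"offset": [0.004, 0, 0], "twist": 0},
  {"offset": [0.003, 0, 0], "twist": 0},
  {"offset": [0.002, 0, 0], "twist": 0},
])

```text
time: 13.38
position: [614.7, 2.0, 124.4]
eef_rot: [0.748, 0.664, 0.0, 0.0]
force: [0.7, -0.3, -0.9]
finger_gap: 29.9
finger_force: 0.5
```

Run:
```python
from h import *
import pickle
state(17,60,124.2)
c=calibration("wrist");cv2.imwrite("pics/w3.png",snapshot("wrist"));pickle.dump(c,open("w3.pkl","wb"))
```

```text
t 13.3833 ledge xy [16.4  6.6] z 124.4 toolx ang rel ledge 1.571 F [ 0.7 -0.3 -0.9] gap 29.9
tool off mm [53.4  0.7  0.2]
```

View pics/w3.png

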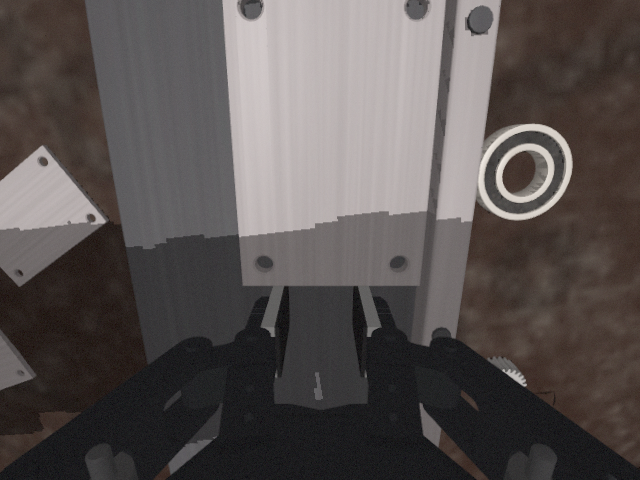

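The plate's trailing edge, row 286 from column 243 to 420, is square against both fingertips and the plate's long edge is along the fence's dark face.

Run:
```python
from h import *
import pickle
np.set_printoptions(precision=1,suppress=True)
c=pickle.load(open("w3.pkl","rb"))
print(led(w("",[(243,286),(420,286),(223,0),(444,0)],56,c)))
```

```text
[[-18.   18.5]
 [ 61.1  18.6]
 [-17.9 129.3]
 [ 60.2 129.5]]
```

Request:
move_arm([
  {"offset": [0.004, 0, 0], "twist": 0},
  {"offset": [0.004, 0, 0], "twist": 0},
  {"offset": [0.004, 0, 0], "twist": 0},
  {"offset": [0.004, 0, 0], "twist": 0},
  {"offset": [0.004, 0, 0], "twist": 0},
  {"offset": [0.004, 0, 0], "twist": 0},
  {"offset": [0.004, 0, 0], "twist": 0},
  {"offset": [0.004, 0, 0], "twist": 0},
  {"offset": [0.004, 0, 0], "twist": 0},
  {"offset": [0.003, 0, 0], "twist": 0},
  {"offset": [0.002, 0, 0], "twist": 0},
  {"offset": [0, 0, 0], "twist": 0},
  {"offset": [0, 0, 0], "twist": 0},
])

```text
time: 14.52
position: [619.5, 42.5, 124.4]
eef_rot: [0.748, 0.664, 0.0, -0.0]
force: [1.0, -0.8, -0.2]
finger_gap: 29.7
finger_force: 0.0
```

Run:
```python
from h import *
state(17,60,124.2)
im=snapshot("top");cv2.imwrite("pics/t2.png",cv2.resize(im[170:275,205:365],None,fx=5,fy=5,interpolation=cv2.INTER_CUBIC))
```

```text
t 14.5167 ledge xy [16.3 47.4] z 124.4 toolx ang rel ledge 1.571 F [ 1.  -0.8 -0.2] gap 29.7
tool off mm [12.6  0.7  0.2]
```

View pics/t2.png

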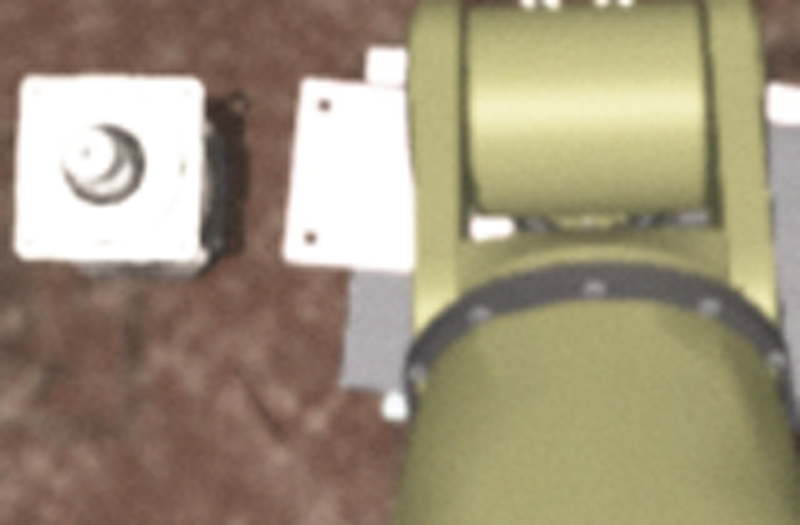

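The plate's leading corners are at (300,80) and (285,262), sticking out past the ledge end; the gearbox is well clear.

Run:
```python
from h import *
f=lambda p:np.array(p)/5+[204.6,169.6]
print(led(w("top",f([(300,80),(285,262)]),56)),led(w("top",f([(342,388)]),50)))
```

```text
[[ 60.0425863  181.00809326]
 [-22.11682749 179.21614848]] [[-75.32639058 148.99670897]]
```

Overhang is about 30 mm. I push 9 mm more, back off, and rise.

Request:
move_arm([
  {"offset": [0.003, 0, 0], "twist": 0},
  {"offset": [0.003, 0, 0], "twist": 0},
  {"offset": [0.002, 0, 0], "twist": 0},
  {"offset": [0.001, 0, 0], "twist": 0},
  {"offset": [0, 0, 0], "twist": 0},
  {"offset": [0, 0, 0], "twist": 0},
  {"offset": [-0.003, 0, 0], "twist": 0},
  {"offset": [-0.006, 0, 0], "twist": 0},
  {"offset": [-0.01, 0, 0], "twist": 0},
  {"offset": [0, 0, 0], "twist": 0},
  {"offset": [0, 0, -0.02], "twist": 0},
  {"offset": [0, 0, -0.03], "twist": 0},
  {"offset": [0, 0, -0.03], "twist": 0},
  {"offset": [0, 0, -0.03], "twist": 0},
  {"offset": [0, 0, -0.03], "twist": 0},
  {"offset": [0, 0, -0.03], "twist": 0},
  {"offset": [0, 0, -0.01], "twist": 0},
  {"offset": [0, 0, 0], "twist": 0},
  {"offset": [0, 0, 0], "twist": 0},
])

```text
time: 16.15
position: [618.2, 32.1, 303.7]
eef_rot: [0.748, 0.664, -0.0, -0.0]
force: [0.2, 0.8, -0.4]
finger_gap: 29.9
finger_force: 0.0
```

Run:
```python
from h import *
import pickle
state()
c=calibration("wrist");cv2.imwrite("pics/w4.png",snapshot("wrist"));pickle.dump(c,open("w4.pkl","wb"))
```

```text
t 16.15 ledge xy [16.2 36.9] z 303.7 toolx ang rel ledge 1.57 F [ 0.2  0.8 -0.4] gap 29.9
```

View pics/w4.png

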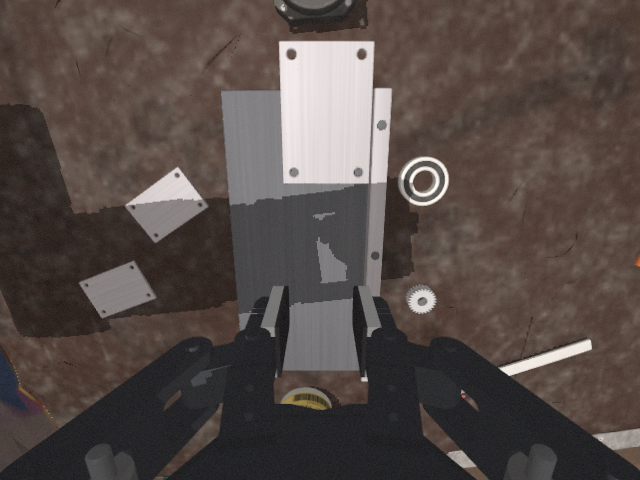

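The plate's corners are at (279,41), (374,41), (369,184) and (284,184), and the ledge end is at row 91. I'll check the numbers.

Run:
```python
from h import *
import pickle
np.set_printoptions(precision=1,suppress=True)
c=pickle.load(open("w4.pkl","rb"))
print(led(w("",[(279,41),(374,41),(369,184),(284,184)],56,c)),led(w("",[(222,91)],50,c)))
```

```text
[[-18.5 187.4]
 [ 61.1 187.4]
 [ 61.7  67.2]
 [-17.9  67.1]] [[-71.2 149.1]]
```

The overhang is about 38 mm and the plate is flush and square with the fence, so I hand the job in.

```bash
python3 -c "
from plant import job
print(job.sign_off())"
```

```text
the job is handed in; nothing more can be done
None
```

The job is handed in: the plate was pushed flush to the fence first, then slid along it, and the last wrist picture puts it flat and square to the fence with about 38 mm over the gearbox end; the sign-off returned no verdict.

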